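# Set the stick mitre jig and feed the stick to its stop

## Robot

A 7-joint arm with a two-finger parallel gripper is mounted at the origin on the work surface. World frame = base frame: x ahead of the robot, y to its left, z up, the work surface at z = 0. Lengths are in mm, angles in degrees, forces in N, time in s.
With the tool pointing down it reaches from about 425 to 875 mm from the base axis. Payload 4.7 kg.
Tool frame: the origin (TCP) lies at the very end of the fingers, on their centre line; the grasp point (between the pads) lies ctrl.grasp_offset behind it (ctrl.grasp_offset is the distance from the TCP to the grasp point, in mm); z points along the fingers, y is the line along which they close (so a half turn about z gives the same grasp; the last joint's range is limited). The gripper opens to 85 mm and grips with 20 to 120 N. Pads are 22 mm wide; open, the fingers measure 114 mm over their backs; the gripper's body (76 mm by 85 mm) begins 54 mm behind the grasp point. The pads swing forward as they close: fully open they stand 13 mm farther back than shut.
Start: joints at [69.162, 18.392, -4.016, 83.108, 1.295, 78.541, -3.26], TCP at [239.751, -604.192, 192.749] pointing down, gripper open.
Joint ranges: [-163.93, 163.93], [-17.29, 119.83], [-79.2, 71.16], [3.27, 140.29], [-89.18, 269.18], [5.43, 117.66], [-154.24, 154.24]. Speed limits (degrees/s): [147.25, 147.25, 180, 180, 180, 180, 180].

## Interface

Orientations are given as a 3x3 rotation matrix whose columns are the frame's x, y, z axes.
In Python, from plant import ctrl gives the robot as it stands. The module is installed in compiled form; this text tells all that it offers.
- The arm moves only by the tool move_arm, never from a script. Its argument "series" is one flat list of numbers, 4 for each row, row after row: the shift along the tool's x, y, z in cm, then the turn about the tool's z in rad. In form: [x, y, z, twist, x, y, z, twist, ...]. A call has 1 to 5 rows; each row shifts and turns the commanded pose from where the row before left it, along the tool's axes as they then stand; what a row does not reach is not made up. A row lasts 1/12 s, in which the tool goes at most 41.7 mm and 7.16 degrees, less where a joint would pass 70% of its speed; a pose out of reach is approached as far as the arm can. A call is refused whole if a number of a shift passes 4.17 or a number of a turn 0.125, either way. A call with a gripper value outside its range is refused whole. "fingers" is the closure, from -1 (fully open) to 1 (shut), so that 0 is half open, set as the call begins (left out, the last holds). The fingers move at their own pace and stop on an object; the grip force is fixed at half the most. Time passes only in rows, so rows that do not move let the fingers close. It gives the time, the measured TCP pose, the force, the opening and the grip force at its end, in the units of the state.
- ctrl.sense(): the state, without advancing time (a new reading comes with each control period).
- ctrl.read_camera(name): name is "scene" or "side" or "wrist"; returns the picture (420x560x3 uint8, blue, green, red); there is no depth.
- ctrl.camera_params(name): a dict with "fx", "fy", "cx", "cy" (pixels), "k1" (the pictures are not rectified: a ray, as slopes to the right and down, at radius r is drawn at 1 + k1 r^2 times it, then the intrinsics apply), "camera_from_world" (4x4, takes a point from world to camera coordinates). Camera axes: x right, y down, z forward; pixel columns grow to the right and rows downward; lengths in mm; the calibration is good to about 2 mm. A picture is of the moment at which its call begins: read the wrist's pose just before it. camera_params takes no time and is no camera call; for the wrist camera it gives the pose at the moment of the call.
- ctrl.close_job(): hands the job in; it is judged then, once.
The state is a dict: "t": time; "joint_positions": joint angles; "joint_velocities": joint speeds; "joint_efforts": joint torques, N m; "position": TCP position; "tool_rot": TCP orientation; "ft_force": force on the tool from outside, world axes, zero at the start; "moment": the same for the moment, N m; "gripper_width": finger opening in mm; "grasp_force": force on a finger pad.
Only numpy, scipy, OpenCV 4.12 (cv2) and the standard library are available. Lean on these libraries where they do the work, as an engineer would, in place of code of your own. Each camera call takes 0.05 s, during which the arm holds its last target. There are 200 camera calls.

## Task

On the craft table stands a round mitre jig for sawing sticks: push the upright lever peg of its turning ring around the arc until the pointer stands at the one long mark of the scale, and leave it there. Then push the stick by its free end along the channel until its other end rests against the end stop. Only push things, never lift the stick, and leave the other things on the table and the jig where they are.

Things in the scene. Friction and masses are not known exactly. Their poses are not given: they have to be found in the camera images.
- jig: The mitre jig, fixed to the table: a round plywood plate, 320 mm across and 12 mm thick. Origin: centre of its underside, on the ring's vertical axis; z up. At yaw 0 its axes are the world's. Its -x side carries the lever and the scale; +y runs along the stick channel to the end where the stick sticks out; the end stop is at the -y end.
- channel_end (a point): Middle of the +y mouth of the aluminium channel (jig x = 0, y = +100 mm), 34 mm above the table, level with the tops of its two low walls (19 mm apart inside, 31 mm over the outside). The channel's floor is 24 mm above the table. It bridges the ring in two pieces: jig y = -145 to -30 mm and +30 to +100 mm.
- ring (a joint): Turn of the ring (aluminium disc, 156 mm across) with its lever about the jig's vertical axis, rad, -0.7 to 0.9. At 0 the lever points along the jig's -x; positive is counter-clockwise from above, so the peg moves towards the jig's -y. Dry friction (0.2 N m, 2 N at the peg), no spring, no detents: it stays where it is left. It starts on the positive side of the long mark.
- guide_top (a point): Top of the saw guide plates on the ring's lever side, 66 mm above the table, 48 mm from the axis on the line to the peg; a like pair stands opposite, behind the channel. They turn with the ring: do not push here.
- peg_top (a point): Centre of the top face of the lever's peg: an upright black cylinder 16 mm in diameter, 105 mm from the ring's axis, from 28 to 64 mm above the table. It stands on a flat steel lever bar 14 mm wide (20 to 28 mm above the table) that ends 9 mm outside the peg's centre. This is what to push.
- pointer_tip (a point): Tip of the dark pointer, 4 mm wide, at the outer end of the lever, 121 mm from the ring's axis on the line from the axis through the peg, 22 mm above the table.
- scale: White arc-shaped scale lying on the jig's plate outside the pointer, 124 to 152 mm from the ring's axis, top 14 mm above the table; fixed. Origin on the ring's axis. The long mark lies along its -x axis: the ring is set when ring equals the scale's yaw less the jig's yaw. Ten short thin black marks (8 mm) stand every 8 degrees, four on one side of the long one and six on the other.
- long_mark (a point): Inner end of the long mark: the only long black line on the scale (26 mm long, 5 mm wide, radial, from 125 to 151 mm from the ring's axis). The pointer tip is to stand opposite this end, 4 mm short of it.
- stick: The loose square wooden stick in the channel, 16 x 16 x 250 mm, about 60 g. Origin: centre of its underside; its y axis runs along its length, the jig's +y. Its underside lies 24 mm above the table. It slides easily; it starts 30 to 70 mm short of the stop.
- stick_push_end (a point): Centre of the stick's free +y end face (16 x 16 mm), 32 mm above the table: the face to push. It sticks out of the channel, beyond the channel's end by 15 mm even when the stick is home.
- stick_stop_end (a point): Centre of the stick's other (-y) end face, which is to meet the stop.
- stop_face (a point): On the face of the end stop (a 31 mm wide, rigid aluminium block across the channel's -y end, 135 mm from the ring's axis, top 44 mm above the table), 32 mm above the table: where the centre of the stick's end face comes to rest.
- glue_stick: Bystander: white glue stick standing on the table near the jig's front left, 28 mm in diameter, 90 mm tall. Origin under its centre.
- offcut: Bystander: loose wooden offcut, 30 x 45 x 20 mm, on the jig's plate behind the channel. Origin under its centre.
- knife: Bystander: black and yellow utility knife lying on the table, about 180 x 26 x 18 mm. Origin under its handle's centre, length along its x.
- scissors: Bystander: blue-handled scissors lying flat, about 190 x 90 x 10 mm. Origin at the pivot, on the table.
- jar: Bystander: jar, 64 mm in diameter, 85 mm tall. Origin under its centre.
- tape: Bystander: roll core of cardboard, 96 mm across, 25 mm high, lying flat. Origin under its centre.
- mug: Bystander: white mug, 80 mm across, 90 mm tall. Origin under its centre.

How it is judged:
By the outcome, as a careful person would: the job done as asked, in the order asked, and still so for the second after the job is handed in, with the robot touching nothing.
It also fails if it takes over 61 s, if anything falls off the work surface, if the arm or the gripper's body presses on something with over 40 N, if the wrist force passes 120 N, or if a joint passes its speed limit or range.

## Working session

There is one attempt and no reset: what is moved stays moved. The work goes in short steps, Python scripts to look and compute and a tool call to move; the robot and the scene stay as the last step left them, time stands still between calls to the robot, and variables do not carry over. Pictures are saved under pics/ and viewed, at most 10 in all, crops included, and the job is handed in when it is done.

Besides the shell and the picture viewer there is one more tool, called after "Request:" as name(argument=value, ...) on one line, values as JSON. move_arm: Moves the arm, as the interface text tells. Its arguments: {"type":"object","properties":{"series":{"type":"array","items":{"type":"number"}},"fingers":{"type":"number"}},"required":["series"]}

```bash
mkdir -p pics
cat > h.py <<'E'
import numpy as np, cv2
from plant import ctrl
def ray(name,u,v,P=None):
    p=P or ctrl.camera_params(name); K=np.array([[p['fx'],0,p['cx']],[0,p['fy'],p['cy']],[0,0,1.]])
    d=cv2.undistortPoints(np.array([[[u,v]]],float),K,np.array([p['k1'],0,0,0.]))[0,0]
    # exact inverse of x(1+k1 r^2)
    T=np.array(p['camera_from_world']); R=T[:3,:3]; o=-R.T@T[:3,3]
    return o,R.T@np.array([d[0],d[1],1])
def at(name,u,v,z,P=None):
    o,d=ray(name,u,v,P); return o+d*(z-o[2])/d[2]
def proj(name,X,P=None):
    p=P or ctrl.camera_params(name); T=np.array(p['camera_from_world'])
    c=T[:3,:3]@np.array(X,float)+T[:3,3]; a=c[:2]/c[2]; a=a*(1+p['k1']*(a@a))
    return np.array([p['fx']*a[0]+p['cx'],p['fy']*a[1]+p['cy']])
E
python3 - <<'E'
from h import *
s=ctrl.sense(); print(s['t'],s['position'],np.round(s['tool_rot'],3).tolist(),ctrl.grasp_offset)
a=ctrl.read_camera('scene');b=ctrl.read_camera('side')
cv2.imwrite('pics/a_raw.png',a);cv2.imwrite('pics/b_raw.png',b)
cv2.imwrite('pics/a.png',cv2.resize(a,(800,600),interpolation=cv2.INTER_CUBIC))
cv2.imwrite('pics/b.png',cv2.resize(b,(800,600),interpolation=cv2.INTER_CUBIC))
for n in('scene','side'):
    p=ctrl.camera_params(n);T=np.array(p['camera_from_world']);print(n,p['fx'],p['k1'],-T[:3,:3].T@T[:3,3],T[2,:3])
E
```

```text
0.0 [ 239.47449471 -603.58844364  191.5943434 ] [[0.929, 0.369, -0.001], [0.369, -0.929, 0.002], [-0.0, -0.002, -1.0]] 18.700000000000003
scene 431.85840584859824 -0.09076637940239542 [1198.40759321 -426.33652833  860.51153462] [-0.59619223  0.40184477 -0.6950364 ]
side 477.6074750268232 0.03411110648104416 [ 462.95838335 1106.97443851 1295.08757952] [ 0.04763661 -0.65674542 -0.75260628]
```

View pics/a.png

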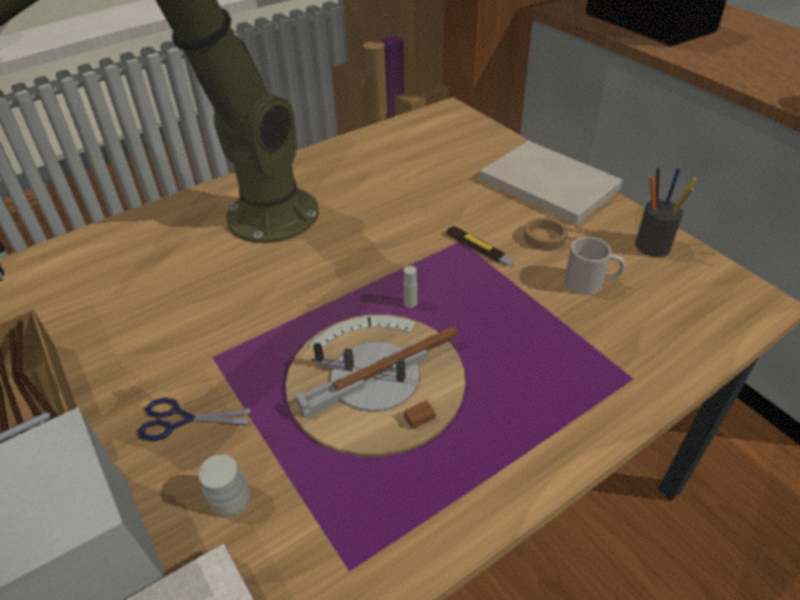

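View pics/b.png

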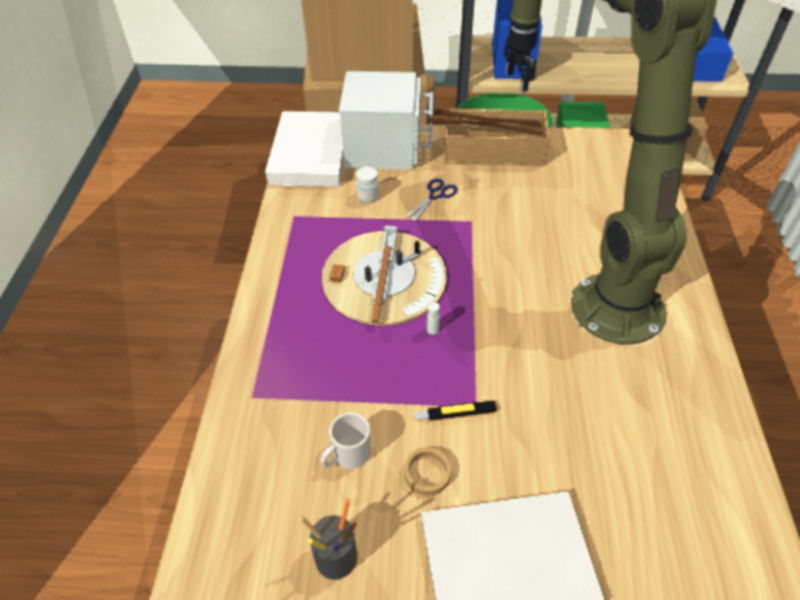

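The scene view shows the jig at about (375,383), peg (319,350), long mark (369,322), stick free end (455,333) and glue stick (410,290) in 800x600 pixels. The side view shows it at (385,275). I'll enlarge both.

Run:
```python
from h import *
a=cv2.imread('pics/a_raw.png')[180:330,190:340];b=cv2.imread('pics/b_raw.png')[145:245,215:325]
A=cv2.resize(a,(600,600),interpolation=cv2.INTER_CUBIC);cv2.imwrite('pics/a2.png',A)
B=cv2.resize(b,(660,600),interpolation=cv2.INTER_CUBIC);cv2.imwrite('pics/b2.png',B)
```

```text
(no output)
```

View pics/a2.png

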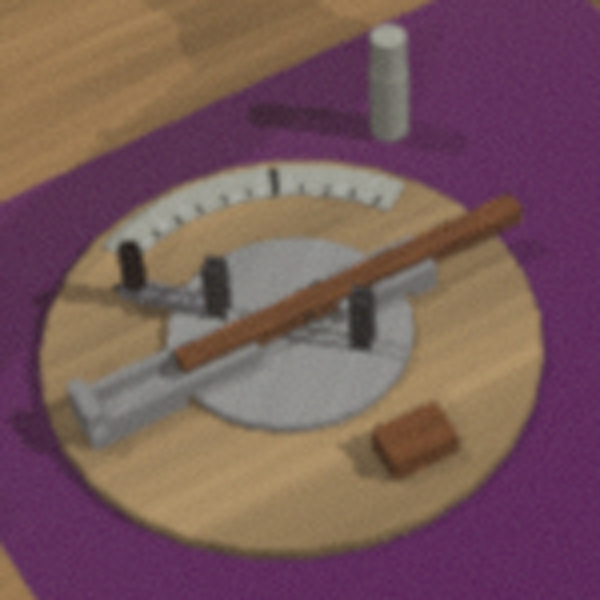

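View pics/b2.png

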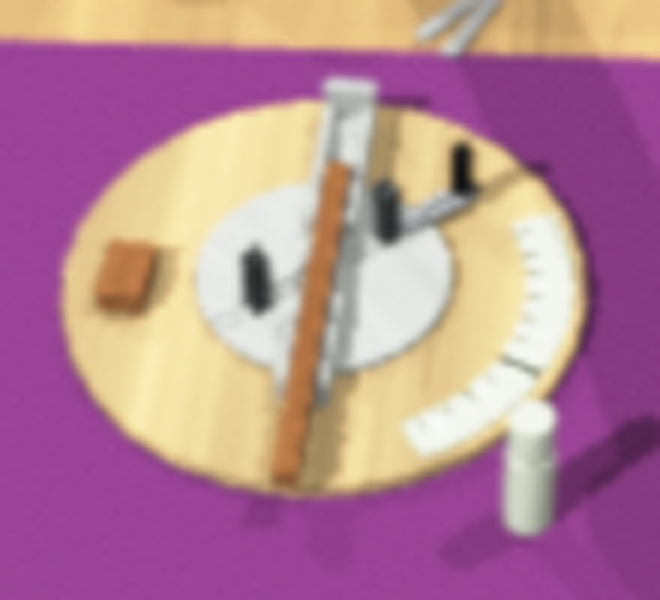

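The crops show the peg top at a2 (129,243) and b2 (461,148). The long mark runs (276,195)-(273,169) in a2 and (504,357)-(539,373) in b2. The pointer is well clockwise of the mark in the pictures. Next I'll fit the jig pose.

```bash
cat > fit.py <<'E'
from h import *
from scipy.optimize import least_squares
PS={n:ctrl.camera_params(n) for n in('scene','side')}
def px(n,u,v): return np.array([189.5+(u+.5)/4,179.5+(v+.5)/4]) if n=='scene' else np.array([214.5+(u+.5)/6,144.5+(v+.5)/6])
def rot(a): return np.array([[np.cos(a),-np.sin(a)],[np.sin(a),np.cos(a)]])
obs=[('scene',129,243,'peg'),('side',461,148,'peg'),('scene',276,195,'mi'),('side',504,357,'mi'),('scene',273,169,'mo'),('side',539,373,'mo'),
('scene',67,387,(-15.5,-145,44)),('side',326,81,(15.5,-145,44)),('side',378,84,(-15.5,-145,44)),('scene',436,264,(15.5,100,34)),
('side',162,0,None)]
rim=[('scene',40,350),('scene',545,340),('scene',300,160),('side',62,285),('side',585,280),('side',300,101)]
if __name__=='__main__':
    def f(p):
        J=p[:2];y=p[2];r=[]
        for n,u,v,k in obs:
            if k is None: continue
            if k=='peg': l=-105*rot(p[3])[:,0];z=64;a=y
            elif k=='mi': l=-125*rot(p[4])[:,0];z=14
            elif k=='mo': l=-151*rot(p[4])[:,0];z=14
            else: l=np.array(k[:2]);z=k[2]
            X=J+rot(y)@l; r+=list(proj(n,[*X,z],PS[n])-px(n,u,v))
        for n,u,v in rim:
            X=at(n,*px(n,u,v),12,PS[n])[:2]; r.append((np.linalg.norm(X-J)-160)/2)
        # stick free end, top centre z=40 on jig axis
        for n,u,v in(('scene',509,204),('side',287,474)):
            q=J+rot(y)@[0,p[5]]; r+=list(proj(n,[*q,40],PS[n])-px(n,u,v))
        return np.array(r)
    J0=at('scene',*px('scene',290,345),12,PS['scene'])[:2]
    best=min((least_squares(f,[*J0,y0,.5,0,170],loss='soft_l1') for y0 in(-2,-1,0,1,2,3)),key=lambda s:s.cost)
    p=best.x;print(np.round(p,3),best.cost);print(np.round(f(p),1))
    print('ring deg',np.degrees(p[3]),'mark',np.degrees(p[4]),'yaw',np.degrees(p[2]))
    for nm,l in(('peg',-105*rot(p[3])[:,0]),('peg goal',-105*rot(p[4])[:,0]),('stick end',[0,p[5]]),('home end',[0,115])): print(nm,p[:2]+rot(p[2])@l)
    print('glue',at('scene',*px('scene',389,34),90,PS['scene']),at('side',*px('side',537,412),90,PS['side']))
    print('offcut',at('side',*px('side',130,255),32,PS['side']))
E
python3 fit.py; rm -f /dev/null.x
```

```text
[ 5.77314e+02 -7.82270e+01 -5.70000e-02 -6.83960e+01 -6.32640e+01
  1.67776e+02] 7.692525255389365
[ 0.4  0.2  0.3 -0.3  0.1 -0.8 -0.6 -0.6  0.1 -0.8 -0.  -0.5  0.1 -1.4
 -0.2 -1.1 -0.7 -1.1  0.3 -0.6  0.4  0.4 -1.4 -0.6  0.1 -2.   0.3 -1.1
 -0.5 -2.3]
ring deg -3918.8250353433923 mark -3624.7588454103147 yaw -3.291266070301193
peg [ 494.44229498 -142.70332041]
peg goal [484.64812332 -28.85137011]
stick end [586.94680152  89.27232521]
home end [583.9168336   36.58336666]
glue [449.92508478  88.98481419  90.        ] [445.62447492  89.53667615  90.        ]
offcut [693.14327799 -72.85745701  32.        ]
```

Request:
move_arm(series=[2.7,-2.2,0,0,2.7,-2.2,0,0,2.7,-2.2,0,0,2.7,-2.2,0,0,2.7,-2.2,0,0], fingers=0.25)

```text
t: 0.52
position: [325.0, -450.4, 192.2]
tool_rot: [[0.93, 0.369, -0.001], [0.369, -0.93, 0.001], [-0.0, -0.001, -1.0]]
ft_force: [0.0, -1.8, -0.2]
gripper_width: 32.1
grasp_force: 0.0
```

Request:
move_arm(series=[2.7,-2.2,0,0,2.7,-2.2,0,0,2.7,-2.2,0,0,2.7,-2.2,0,0,2.7,-2.2,0,0])

```text
t: 0.93
position: [409.8, -298.3, 192.4]
tool_rot: [[0.929, 0.369, -0.0], [0.369, -0.929, -0.0], [-0.0, -0.0, -1.0]]
ft_force: [-0.5, -0.9, -0.6]
gripper_width: 31.9
grasp_force: 0.0
```

Request:
move_arm(series=[2.5,-2.0,0,0,2.5,-2.0,0,0,2.5,-2,0,0,2,-2,0,0,0,0,0,0])

```text
t: 1.35
position: [470.9, -183.4, 192.7]
tool_rot: [[0.926, 0.378, 0.001], [0.378, -0.926, 0.003], [0.002, -0.002, -1.0]]
ft_force: [0.7, 0.3, -0.6]
gripper_width: 31.8
grasp_force: 0.0
```

Run:
```python
from h import *
s=ctrl.sense(); print(s['t'],s['position'],np.round(s['tool_rot'],3).tolist(),s['gripper_width'],s['joint_positions'])
p=ctrl.camera_params('wrist');T=np.array(p['camera_from_world']);np.save('wT.npy',T)
a=ctrl.read_camera('wrist');cv2.imwrite('pics/w_raw.png',a)
cv2.imwrite('pics/w.png',cv2.resize(a,(800,600),interpolation=cv2.INTER_CUBIC))
print(p['fx'],p['k1'],-T[:3,:3].T@T[:3,3],T[2,:3])
for n,X in(('peg',(494.4,-142.7,64)),('mi',(577.3-125*np.cos(np.radians(-28.05)),-78.2-125*np.sin(np.radians(-28.05)),14))): print(n,proj('wrist',X,p)*800/560)
```

```text
1.35 [ 470.94041601 -183.37957222  192.6696038 ] [[0.926, 0.378, 0.001], [0.378, -0.926, 0.003], [0.002, -0.002, -1.0]] 31.757181330340917 [ 43.22931251   1.85463421 -25.20011214 102.50533009   0.62762352
  75.80825284 -49.89928292]
376.48158057918306 -0.10588052759939647 [ 531.36794208 -158.76166533  374.01618065] [-0.23702991 -0.09473763 -0.96687207]
peg [353.22313133 209.63017169]
mi [174.28672232 172.50532969]
```

View pics/w.png

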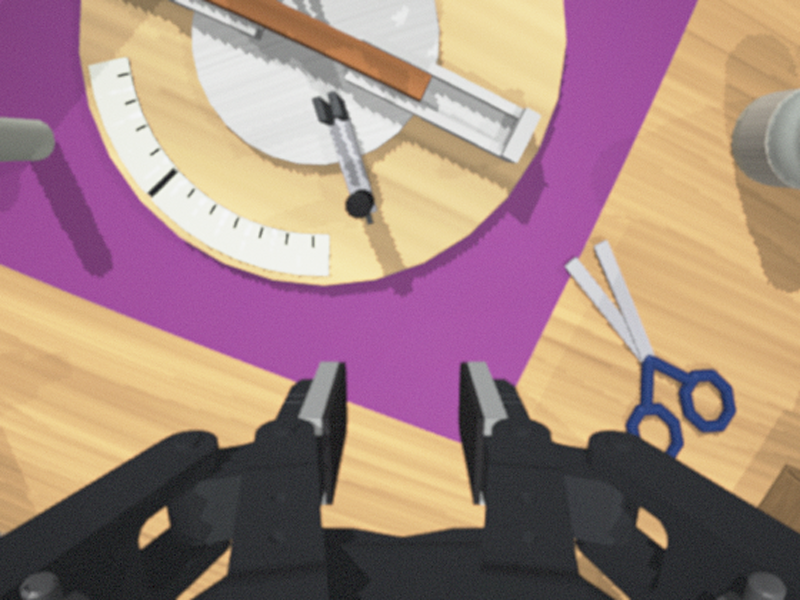

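The wrist view shows the peg top at (359,203), pointer tip (371,223), long mark (175,172)-(151,194), and the stop block's outer corners at (539,115) and (515,163). I'll refine the fit with these.

```bash
cat > wf.py <<'E'
from fit import *
def wfit(peg,mi,mo,pts,rim,P,x0,tip=None):
    s=560/800
    def f(p):
        J=p[:2];R=rot(p[2]);r=[]
        for uv,l,z in [(peg,-105*rot(p[3])[:,0],64),(mi,-125*rot(p[4])[:,0],14),(mo,-151*rot(p[4])[:,0],14)]+[(a,np.array(b),c) for a,b,c in pts]+([(tip,-121*rot(p[3])[:,0],22)] if tip else []):
            if uv is None: continue
            r+=list(proj('wrist',[*(J+R@l),z],P)/s-np.array(uv))
        for u,v in rim:
            r.append((np.linalg.norm(at('wrist',u*s,v*s,12,P)[:2]-J)-160)/.6)
        return np.array(r)
    q=least_squares(f,x0,loss='soft_l1');return q.x,f(q.x)
E
python3 - <<'E'
from wf import *
P=ctrl.camera_params('wrist');P['camera_from_world']=np.load('wT.npy')
p,r=wfit((359,203),(175,172),(151,194),[((539,115),(15.5,-145),44),((515,163),(-15.5,-145),44)],[(80,20),(325,285),(567,50),(500,215),(150,200)],P,[577,-78,-.057,.72,-.43],(371,223))
np.save('p.npy',p);print(np.round(p,4),np.degrees(p[2:]));print(np.round(r,1))
for nm,l in(('peg',-105*rot(p[3])[:,0]),('goal',-105*rot(p[4])[:,0]),('stop',[0,-135])): print(nm,p[:2]+rot(p[2])@l)
E
```

```text
[ 5.80463e+02 -7.87655e+01 -6.60000e-02  7.42300e-01 -4.20500e-01] [ -3.78328999  42.52952534 -24.09196012]
[-0.2  1.   1.8 -3.2 -0.3  0.5  2.4  0.9  1.8  0.2  0.3 -0.6 -1.9  0.7
 -0.   7.1 -8.5]
peg [ 498.57078725 -144.48208013]
goal [487.64636993 -29.67295482]
stop [ 571.5552854  -213.47129802]
```

Request:
move_arm(series=[2.0,-1.3,0,0,2.0,-1.3,0,0,0,0,1.0,-0.1,0,0,3.0,-0.1,0,0,3.0,-0.088])

```text
t: 1.82
position: [496.8, -153.0, 122.9]
tool_rot: [[0.784, 0.621, 0.003], [0.621, -0.784, -0.002], [0.001, 0.003, -1.0]]
ft_force: [0.6, -0.3, -1.1]
gripper_width: 32.1
grasp_force: 0.0
```

Request:
move_arm(series=[0,0,3,0,0,0,0,0,0,0,0,0])

```text
t: 2.07
position: [494.2, -152.3, 91.5]
tool_rot: [[0.787, 0.616, -0.004], [0.616, -0.787, 0.001], [-0.002, -0.003, -1.0]]
ft_force: [1.0, 0.4, 0.9]
gripper_width: 31.9
grasp_force: 0.0
```

Request:
move_arm(series=[0.8,-0.35,0,0,0,0,1.0,0,0,0,0.5,0,0,0,0.5,0,0,0,0,0])

```text
t: 2.48
position: [499.4, -144.0, 71.9]
tool_rot: [[0.786, 0.618, -0.001], [0.618, -0.786, 0.0], [-0.001, -0.001, -1.0]]
ft_force: [-0.4, -0.1, 0.1]
gripper_width: 32.0
grasp_force: 0.0
```

Run:
```python
from h import *
P=ctrl.camera_params('wrist');a=ctrl.read_camera('wrist')
cv2.imwrite('pics/w2.png',cv2.resize(a,(800,600),interpolation=cv2.INTER_CUBIC))
print(ctrl.sense()['ft_force'])
```

```text
[-0.17189876  0.389154   -0.7080412 ]
```

View pics/w2.png

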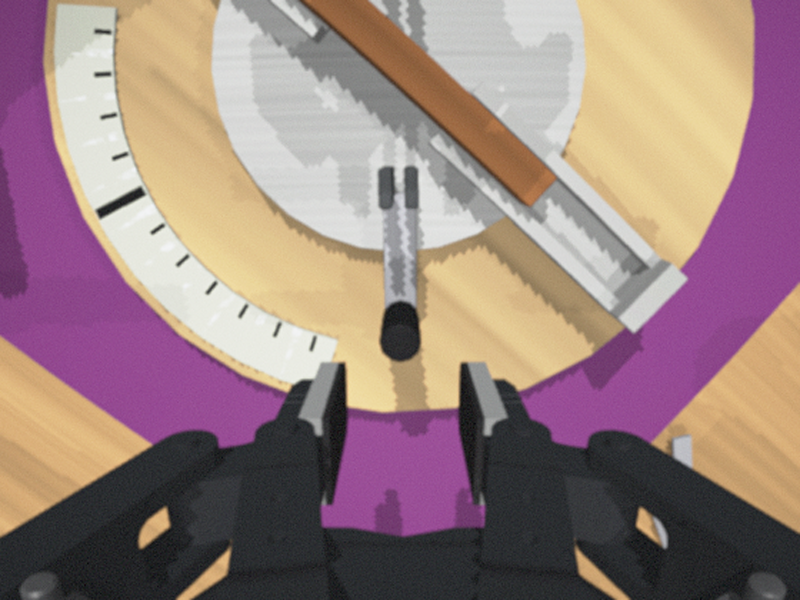

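The peg sits laterally centred between the fingers at (400,343); the fingertip front edges are at row 363. I'll check the radial offset.

Run:
```python
from h import *
s=ctrl.sense();p=np.array(s['position']);x=np.array(s['tool_rot'])[:,0]
for k in(-11,0,11): print(k,proj('wrist',p+k*x)/.7)
print('peg',at('wrist',400*.7,343*.7,64))
for k in (-16,16): print(proj('wrist',p+k*np.array(s['tool_rot'])[:,1])/.7)
```

```text
-11 [402.53386336 376.10881138]
0 [402.57272935 347.57780836]
11 [402.61271954 318.10444177]
peg [ 498.07537747 -144.13418716   64.        ]
[357.82587138 347.49524945]
[447.31545791 347.59080957]
```

Run:
```python
from h import *
s=ctrl.sense();p=np.array(s['position']);R=np.array(s['tool_rot'])
a=ctrl.read_camera('scene');b=ctrl.read_camera('side')
out=[]
for n,im in(('scene',a),('side',b)):
    c=proj(n,p).astype(int);o=c-[30,45];im=cv2.resize(im[o[1]:o[1]+75,o[0]:o[0]+50],(400,600),interpolation=cv2.INTER_CUBIC)
    for k in(-16,16):
        q=(proj(n,p+k*R[:,1])-o)*8;cv2.circle(im,tuple(int(v) for v in q),3,(0,0,255),-1)
    out.append(im)
cv2.imwrite('pics/c.png',np.hstack(out))
for z in(72,80,90,100,110,120): print(z,proj('wrist',p+11*R[:,0]+16*R[:,1]+[0,0,z-72])/.7)
```

```text
72 [446.77378693 318.51256248]
80 [448.65994918 325.35725941]
90 [451.25146169 334.77027736]
100 [454.14454392 345.29060784]
110 [457.3941352  357.12248227]
120 [461.06907323 370.52257497]
```

View pics/c.png

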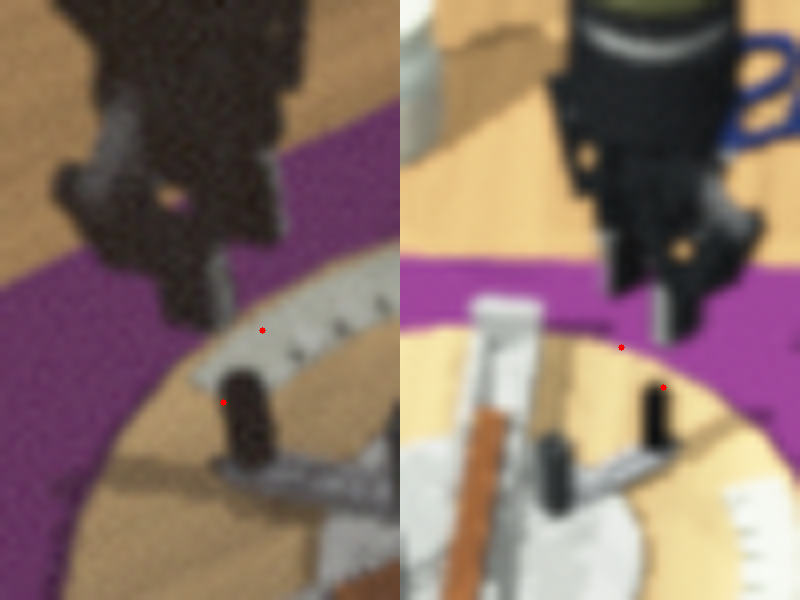

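The fingertips appear well above the reported TCP (red dots). I'll triangulate the front lower edges of the fingers from both views: +y finger at (222,327)/(608,292) and -y finger at (280,238)/(663,342).

Run:
```python
from h import *
s=ctrl.sense();p=np.array(s['position']);R=np.array(s['tool_rot']);print(p)
for A,B in(((222,327),(208,292)),((280,238),(263,342))):
    L=[]
    for n,q in(('scene',A),('side',B)):
        o=proj(n,p).astype(int)-[30,45]; L.append(ray(n,*(o+np.array(q)/8)))
    (o1,d1),(o2,d2)=L; d1/=np.linalg.norm(d1);d2/=np.linalg.norm(d2)
    t=np.linalg.lstsq(np.c_[d1,-d2],o2-o1,rcond=None)[0];a,b=o1+t[0]*d1,o2+t[1]*d2
    X=(a+b)/2;print('X',X,'gap',np.linalg.norm(a-b),'tool frame',R.T@(X-p))
    # wrist col/row
    print(proj('wrist',X)/.7)
```

```text
[ 500.13854513 -144.28312557   72.89391015]
X [ 515.39276141 -154.57374603  109.51795593] gap 1.096962865679475 tool frame [  5.64367584  17.52645846 -36.6180405 ]
[463.3138255  372.45268853]
X [ 490.64420979 -121.90294478  109.37188413] gap 1.9796478311300907 tool frame [  6.35279781 -23.45369641 -36.48593654]
[321.78136714 369.77289967]
```

Both views agree: the actual fingertips are about 37 mm behind the reported TCP, at z≈110. So I lower 70 mm, to a tip height of about 40.

Request:
move_arm(series=[0.3,0,2.0,0,0,0,1.5,0,0,0,1.0,0,0,0,0.5,0,0,0,0,0])

```text
t: 3.05
position: [501.6, -142.1, 21.8]
tool_rot: [[0.787, 0.618, -0.002], [0.618, -0.787, 0.001], [-0.001, -0.002, -1.0]]
ft_force: [-0.1, 0.2, 0.4]
gripper_width: 32.1
grasp_force: 0.0
```

Request:
move_arm(series=[0,0,0.5,0,0,0,0.5,0,0,0,0.5,0,0,0,0.3,0,0,0,0,0])

```text
t: 3.47
position: [501.9, -142.1, 4.0]
tool_rot: [[0.786, 0.618, -0.001], [0.618, -0.786, 0.0], [-0.001, -0.001, -1.0]]
ft_force: [0.4, 1.5, -1.3]
gripper_width: 32.0
grasp_force: 0.0
```

Run:
```python
from h import *
s=ctrl.sense();p=np.array(s['position']);print(p,s['ft_force'])
a=ctrl.read_camera('scene');b=ctrl.read_camera('side')
out=[]
for n,im in(('scene',a),('side',b)):
    o=proj(n,p+[0,0,36]).astype(int)-[25,40];out.append(cv2.resize(im[o[1]:o[1]+75,o[0]:o[0]+50],(400,600),interpolation=cv2.INTER_CUBIC))
cv2.imwrite('pics/d.png',np.hstack(out))
```

```text
[ 501.87762439 -142.14020871    4.02637516] [ 0.40799962  1.51234652 -1.28810008]
```

View pics/d.png

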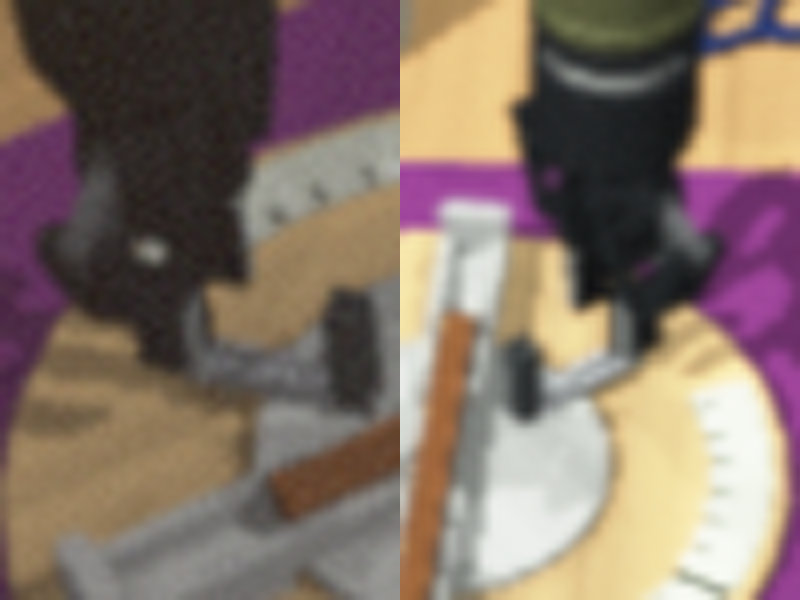

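Request:
move_arm(series=[0,0,0,0,0,0,0,0,0.01,-0.4,0,0.04,0.03,-0.7,0,0.07,0.05,-1.0,0,0.1], fingers=0.5)

```text
t: 3.98
position: [491.8, -126.1, 5.0]
tool_rot: [[0.9, 0.435, 0.001], [0.435, -0.9, -0.002], [0.001, 0.002, -1.0]]
ft_force: [0.2, -1.8, -0.8]
gripper_width: 21.6
grasp_force: 1.1
```

Request:
move_arm(series=[0.05,-1.0,0,0.1,0.05,-1.0,0,0.1,0.05,-1.0,0,0.1,0.05,-1.0,0,0.1,0.05,-1.0,0,0.1])

```text
t: 4.4
position: [480.2, -76.9, 4.8]
tool_rot: [[0.999, -0.05, -0.001], [-0.05, -0.999, -0.002], [-0.001, 0.002, -1.0]]
ft_force: [-1.4, -2.0, 0.5]
gripper_width: 21.2
grasp_force: 1.2
```

Run:
```python
from wf import *
s=ctrl.sense();p=np.array(s['position']);R=np.array(s['tool_rot']);J=np.array([580.2,-78.6])
d=J-p[:2];print(p,'r',np.linalg.norm(d),'ang',np.degrees(np.arctan2(d[1],d[0])),'toolx',np.degrees(np.arctan2(R[1,0],R[0,0])),s['ft_force'],s['grasp_force'])
```

```text
[480.23049695 -76.91910703   4.83299637] r 99.98363336265787 ang -0.9632837595131609 toolx -2.8696594229477435 [-1.39576421 -1.98188501  0.52364659] 1.2317023426294327
```

Request:
move_arm(series=[0.05,-1.0,0,0.1,0.05,-1.0,0,0.1,0.05,-1.0,0,0.1,0.02,-0.6,0,0.06,0,0,0,0])

```text
t: 4.82
position: [489.0, -39.8, 4.8]
tool_rot: [[0.92, -0.393, -0.001], [-0.393, -0.92, 0.0], [-0.0, 0.0, -1.0]]
ft_force: [0.1, 0.5, -0.4]
gripper_width: 21.2
grasp_force: 0.0
```

Run:
```python
from wf import *
s=ctrl.sense();p=np.array(s['position']);R=np.array(s['tool_rot']);J=np.array([580.2,-78.6])
d=J-p[:2];print(p,'r',np.linalg.norm(d),'ang',np.degrees(np.arctan2(d[1],d[0])),'toolx',np.degrees(np.arctan2(R[1,0],R[0,0])),s['ft_force'],s['grasp_force'])
np.save('wT2.npy',ctrl.camera_params('wrist')['camera_from_world'])
a=ctrl.read_camera('wrist');cv2.imwrite('pics/e_raw.png',a)
cv2.imwrite('pics/e.png',cv2.resize(a,(800,600),interpolation=cv2.INTER_CUBIC))
for r,z in((125,14),(151,14),(105,64),(121,22)):
  th=np.radians(-27.87);print(proj('wrist',[580.2-r*np.cos(th),-78.6-r*np.sin(th),z])/.7)
```

```text
[489.00697631 -39.84418091   4.7672559 ] r 99.08673515649147 ang -23.024844899781638 toolx -23.135516477943256 [ 0.08249585  0.48703619 -0.44637415] 0.0
[373.18541024 423.8817372 ]
[368.34795979 486.43310893]
[368.51180009 446.86260878]
[372.78448607 424.54957245]
```

View pics/e.png

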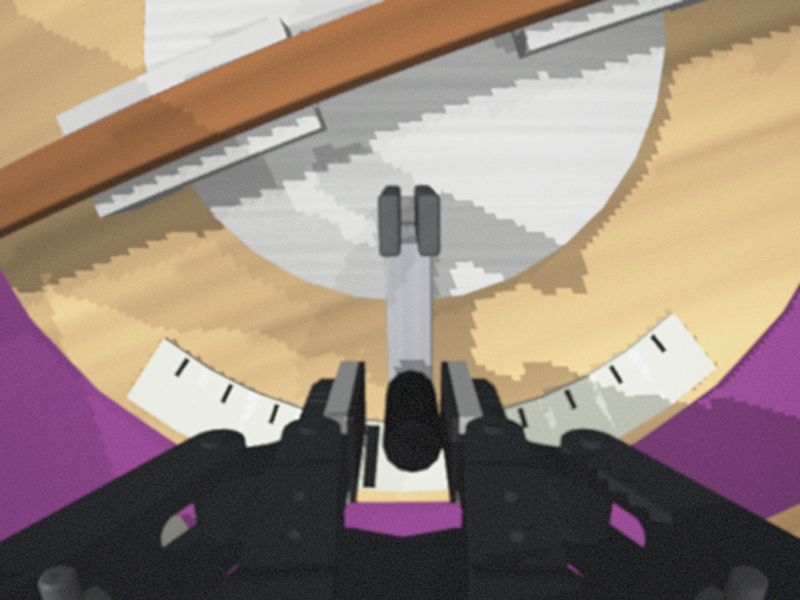

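The long mark is visible at (375,428)-(368,486). The lever bar runs through (409,265) and (411.5,360), and the peg top is at about (412,445), so it's still short of the mark. I'll convert to angles.

Run:
```python
from wf import *
P=ctrl.camera_params('wrist');P['camera_from_world']=np.load('wT2.npy')
for J in(np.array([580.2,-78.6]),np.array([579.2,-78.6]),np.array([580.2,-77.6])):
  o=[]
  for u,v,z in((375,428,14),(368.5,486,14),(409,265,28),(411.5,360,28),(412.5,443,64)):
    X=at('wrist',u*.7,v*.7,z,P)[:2];d=J-X;o.append((round(np.degrees(np.arctan2(d[1],d[0])),2),round(np.linalg.norm(d),1)))
  print(o)
```

```text
[(np.float64(-27.73), np.float64(127.1)), (np.float64(-28.04), np.float64(151.4)), (np.float64(-21.85), np.float64(65.1)), (np.float64(-21.71), np.float64(95.4)), (np.float64(-21.98), np.float64(104.0))]
[(np.float64(-27.94), np.float64(126.2)), (np.float64(-28.22), np.float64(150.5)), (np.float64(-22.19), np.float64(64.1)), (np.float64(-21.93), np.float64(94.4)), (np.float64(-22.18), np.float64(103.0))]
[(np.float64(-27.33), np.float64(126.7)), (np.float64(-27.71), np.float64(150.9)), (np.float64(-21.03), np.float64(64.7)), (np.float64(-21.15), np.float64(95.0)), (np.float64(-21.46), np.float64(103.6))]
```

Request:
move_arm(series=[0.01,-0.26,0,0.026,0.01,-0.26,0,0.026,0.01,-0.26,0,0.026,0.01,-0.26,0,0.027,0,0,0,0])

```text
t: 5.28
position: [493.8, -32.3, 4.8]
tool_rot: [[0.873, -0.487, -0.0], [-0.487, -0.873, -0.001], [-0.0, 0.001, -1.0]]
ft_force: [-0.4, -0.8, 0.7]
gripper_width: 21.2
grasp_force: 0.5
```

```bash
cat > chk.py <<'E'
from wf import *
s=ctrl.sense();p=np.array(s['position']);R=np.array(s['tool_rot']);J=np.array([580.2,-78.6])
d=J-p[:2];print(p,'r',np.linalg.norm(d),'ang',np.degrees(np.arctan2(d[1],d[0])),'toolx',np.degrees(np.arctan2(R[1,0],R[0,0])),s['ft_force'])
P=ctrl.camera_params('wrist');a=ctrl.read_camera('wrist');cv2.imwrite('pics/f_raw.png',a)
# lever bar edges: sample arcs at z=28 about J, print brightness gradient extremes
g=cv2.cvtColor(a,cv2.COLOR_BGR2GRAY).astype(float)
for r in(82,86,90):
    th=np.radians(np.arange(-36,-10,.25));v=[]
    for t in th:
        u=proj('wrist',[J[0]-r*np.cos(t),J[1]-r*np.sin(t),28],P);v.append(cv2.getRectSubPix(g.astype(np.float32),(1,1),(float(u[0]),float(u[1])))[0,0])
    print(r,[int(x) for x in v[::2]])
E
python3 chk.py
```

```text
[493.78456024 -32.33369668   4.77186063] r 98.02142139583113 ang -28.164326950914766 toolx -29.136808745408565 [-0.40529951 -0.84573383  0.68618352]
82 [161, 163, 161, 163, 165, 167, 164, 164, 168, 182, 183, 184, 187, 188, 188, 187, 184, 184, 184, 187, 188, 189, 187, 184, 184, 187, 173, 142, 139, 142, 138, 142, 144, 140, 142, 145, 143, 138, 141, 147, 150, 149, 149, 150, 149, 149, 149, 151, 184, 198, 198, 200]
86 [170, 168, 169, 168, 170, 170, 167, 172, 170, 184, 186, 186, 187, 187, 189, 186, 183, 185, 184, 186, 185, 188, 187, 181, 186, 184, 163, 134, 147, 149, 149, 150, 149, 150, 148, 149, 150, 149, 151, 149, 151, 152, 153, 154, 154, 157, 186, 201, 201, 202, 201, 202]
90 [167, 168, 166, 167, 165, 164, 163, 164, 162, 173, 188, 187, 186, 187, 189, 185, 182, 181, 184, 186, 187, 188, 187, 184, 184, 180, 149, 143, 151, 149, 153, 154, 152, 152, 150, 155, 154, 150, 153, 153, 153, 153, 152, 151, 173, 202, 205, 207, 205, 208, 204, 206]
```

Request:
move_arm(series=[0,-0.05,0,0,0,-0.05,0,0,0,0,0,0,0,0,0,0])

```text
t: 5.67
position: [494.4, -31.1, 4.7]
tool_rot: [[0.873, -0.487, -0.0], [-0.487, -0.873, -0.0], [-0.0, 0.0, -1.0]]
ft_force: [-1.9, -1.3, 1.4]
gripper_width: 21.3
grasp_force: 1.0
```

```bash
python3 chk.py
```

```text
[494.35464295 -31.13639116   4.71837886] r 98.0929125441176 ang -28.938058081455715 toolx -29.162069919861878 [-1.85761969 -1.25981858  1.39791644]
82 [163, 161, 162, 165, 166, 164, 164, 176, 182, 179, 180, 188, 189, 187, 184, 185, 183, 186, 188, 187, 189, 187, 184, 183, 183, 162, 135, 144, 144, 142, 143, 145, 145, 140, 140, 144, 146, 141, 142, 148, 147, 149, 144, 147, 164, 193, 198, 198, 197, 199, 201, 199]
86 [168, 168, 169, 171, 172, 171, 169, 173, 189, 190, 186, 186, 188, 188, 188, 184, 181, 187, 186, 187, 192, 186, 185, 184, 180, 147, 141, 147, 150, 150, 147, 149, 149, 149, 148, 149, 149, 148, 151, 151, 151, 150, 157, 192, 204, 202, 204, 201, 203, 202, 203, 202]
90 [170, 169, 168, 165, 166, 163, 163, 165, 186, 187, 186, 185, 186, 187, 184, 182, 183, 183, 184, 187, 188, 182, 183, 184, 168, 142, 150, 151, 149, 151, 149, 150, 152, 153, 152, 153, 152, 150, 154, 153, 153, 153, 164, 170, 185, 203, 207, 204, 205, 206, 205, 206]
```

Request:
move_arm(series=[0,0.2,0,0,0,0,0,0,0,0,0,0,0,0,-1,0,0,0,-2,0], fingers=0.25)

```text
t: 6.13
position: [491.5, -32.2, 33.4]
tool_rot: [[0.873, -0.487, -0.004], [-0.487, -0.873, 0.001], [-0.004, 0.001, -1.0]]
ft_force: [-0.2, -0.3, 0.1]
gripper_width: 32.3
grasp_force: 0.0
```

Request:
move_arm(series=[0,0,-4,0,0,0,-4,0,0,0,-3,0,0,0,0,0,0,0,0,0], fingers=1)

```text
t: 6.55
position: [495.4, -32.5, 147.5]
tool_rot: [[0.873, -0.487, 0.006], [-0.487, -0.873, -0.001], [0.005, -0.002, -1.0]]
ft_force: [-1.2, 0.3, -0.1]
gripper_width: 0.0
grasp_force: 0.0
```

Run:
```python
from wf import *
s=ctrl.sense();print(s['t'],s['position'],s['tool_rot'][0])
P=ctrl.camera_params('wrist');np.save('wT3.npy',P['camera_from_world'])
a=ctrl.read_camera('wrist');cv2.imwrite('pics/g_raw.png',a)
cv2.imwrite('pics/g.png',cv2.resize(a,(800,600),interpolation=cv2.INTER_CUBIC))
```

```text
6.55 [495.40109292 -32.53788747 147.53788972] [ 0.87325123 -0.48723867  0.00554758]
```

View pics/g.png

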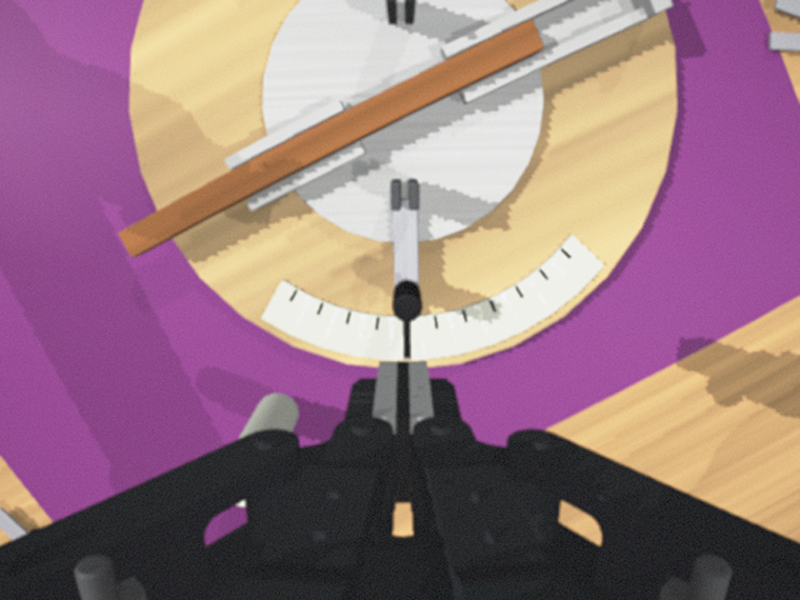

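The pointer now stands exactly in line with the long mark: lever (405,240)-(407,300), mark (407,318)-(407,357). The stick's free end top is at about (126,246) and its other end at about (541,40).

Run:
```python
from wf import *
P=ctrl.camera_params('wrist');P['camera_from_world']=np.load('wT3.npy')
s=.7
e=at('wrist',127*s,245*s,40,P);f=at('wrist',538*s,36*s,40,P)
J=np.array([580.2,-78.6])
print('free end',e,'other',f,'len',np.linalg.norm(e-f),'dir',np.degrees(np.arctan2(*(e-f)[:2][::-1])))
for yw in(-3.3,-3.8):
    R=rot(np.radians(yw));print(R.T@(e[:2]-J),R.T@(f[:2]-J))
print(ctrl.sense()['joint_positions'])
R=np.array(ctrl.sense()['tool_rot']);p=np.array(ctrl.sense()['position'])
T=np.array([*(e[:2]+np.array([.062,.998])*38),p[2]]);print(T,R.T@(T-p))
```

```text
free end [588.59205547  92.58212826  40.        ] other [ 573.78640559 -153.89587651   40.        ] len 246.92228352598 dir 86.56243908627883
[ -1.47579274 171.38135741] [ -2.06862562 -75.54021446]
[ -2.97130204 171.36195317] [ -1.40934249 -75.55539005]
[  25.13842666    2.26331436  -24.88859884  107.62432167    1.0384895
   70.23172159 -119.2445512 ]
[590.94805547 130.50612826 145.48121878] [ 5.38378202e+00 -1.89640945e+02  8.62586504e-02]
```

Request:
move_arm(series=[0.1,-3.8,0,0,0.1,-3.8,0,0,0.1,-3.8,0,0,0.1,-3.8,0,0,0.1,-3.8,0,0])

```text
t: 7.02
position: [589.9, 132.1, 142.6]
tool_rot: [[0.873, -0.488, -0.003], [-0.488, -0.873, -0.0], [-0.003, 0.002, -1.0]]
ft_force: [0.8, -0.5, 0.6]
gripper_width: 0.0
grasp_force: 0.0
```

Request:
move_arm(series=[0,0,0,-0.12,0,0,0,-0.12,0,0,0,-0.12,0,0,0,-0.12,0,0,0,-0.12])

```text
t: 7.43
position: [589.1, 130.9, 142.3]
tool_rot: [[0.995, 0.097, -0.004], [0.097, -0.995, -0.0], [-0.004, -0.0, -1.0]]
ft_force: [0.4, 0.1, -0.0]
gripper_width: 0.2
grasp_force: 0.0
```

Request:
move_arm(series=[0,0,0,-0.12,0,0,0,-0.12,0,0,0,-0.12,0,0,0,-0.12,0,0,0,-0.12])

```text
t: 7.85
position: [589.1, 130.8, 142.5]
tool_rot: [[0.767, 0.642, -0.004], [0.642, -0.767, -0.0], [-0.003, -0.002, -1.0]]
ft_force: [-0.4, -0.9, -0.0]
gripper_width: 0.3
grasp_force: 0.0
```

Request:
move_arm(series=[0,0,0,-0.12,0,0,0,-0.12,0,0,0,-0.12,0,0,0,-0.12,0,0,0,-0.12])

```text
t: 8.27
position: [589.1, 130.7, 142.6]
tool_rot: [[0.27, 0.963, -0.004], [0.963, -0.27, -0.0], [-0.001, -0.003, -1.0]]
ft_force: [-0.5, -1.4, -0.1]
gripper_width: -0.0
grasp_force: 0.0
```

Request:
move_arm(series=[0,0,0,-0.12,0,0,0,-0.1,0,0,0,0,0,0,0,0])

```text
t: 8.6
position: [589.5, 130.7, 143.1]
tool_rot: [[0.062, 0.998, -0.003], [0.998, -0.062, 0.0], [-0.0, -0.003, -1.0]]
ft_force: [-0.7, -0.6, -0.5]
gripper_width: 0.0
grasp_force: 0.0
```

Request:
move_arm(series=[0,0.25,3.5,0,0,0,3.5,0,0,0,3.0,0,0,0,2.0,0,0,0,0,0])

```text
t: 9.02
position: [588.5, 129.4, 19.1]
tool_rot: [[0.062, 0.998, -0.01], [0.998, -0.062, -0.002], [-0.002, -0.01, -1.0]]
ft_force: [-1.5, -0.8, -0.5]
gripper_width: -0.0
grasp_force: 0.0
```

Request:
move_arm(series=[0,0,1.0,0,0,0,1.0,0,0,0,0.5,0,0,0,0.3,0,0,0,0,0])

```text
t: 9.43
position: [593.0, 130.6, -3.4]
tool_rot: [[0.06, 0.998, 0.0], [0.998, -0.06, -0.0], [-0.0, 0.0, -1.0]]
ft_force: [-0.6, -0.4, 0.1]
gripper_width: 0.0
grasp_force: 0.0
```

Run:
```python
from wf import *
s=ctrl.sense();p=np.array(s['position']);R=np.array(s['tool_rot']);print(s['t'],p,s['ft_force'])
# gripper-tip lowest dark pixel in scene/side near expected, by code
for n in('scene','side'):
    im=ctrl.read_camera(n);cv2.imwrite(f'pics/h_{n}.png',im)
    ref=cv2.imread('pics/a_raw.png' if n=='scene' else 'pics/b_raw.png')
    d=(im.max(2)<70)&(ref.max(2).astype(int)-im.max(2)>30)
    c=proj(n,p+[0,0,60]).astype(int);m=np.zeros_like(d);m[c[1]-40:c[1]+40,c[0]-15:c[0]+15]=1
    ys,xs=np.where(d&m);k=ys>=ys.max()-1;print(n,'lowest',ys.max(),xs[k],'proj z:',{z:np.round(proj(n,[p[0],p[1],z]),1).tolist() for z in(p[2],15,25,35)})
```

```text
9.4333 [593.02550912 130.64885215  -3.37781038] [-0.59237697 -0.35213679  0.13282   ]
scene lowest 227 [330 331 332 333 331] proj z: {np.float64(-3.3778103788528955): [329.8, 235.5], 15: [330.2, 230.8], 25: [330.4, 228.3], 35: [330.6, 225.7]}
side lowest 231 [262 262] proj z: {np.float64(-3.3778103788528955): [259.7, 238.7], 15: [259.4, 235.4], 25: [259.3, 233.6], 35: [259.2, 231.8]}
```

Request:
move_arm(series=[0,0,0.4,0,0,0,0.4,0,-0.7,0,0,0,-0.7,0,0,0,-0.7,0,0,0])

```text
t: 9.95
position: [591.7, 108.6, -11.4]
tool_rot: [[0.06, 0.998, -0.0], [0.998, -0.06, -0.001], [-0.001, -0.0, -1.0]]
ft_force: [-0.1, -0.4, -0.5]
gripper_width: -0.3
grasp_force: 0.0
```

Request:
move_arm(series=[-0.6,0,0,0,-0.6,0,0,0,-0.6,0,0,0,-0.6,0,0,0,-0.6,0,0,0])

```text
t: 10.37
position: [590.0, 79.2, -11.2]
tool_rot: [[0.06, 0.998, 0.0], [0.998, -0.06, 0.0], [0.0, 0.0, -1.0]]
ft_force: [-0.4, -0.2, -0.1]
gripper_width: 0.0
grasp_force: 0.2
```

Run:
```python
from wf import *
s=ctrl.sense();p=np.array(s['position']);print(s['t'],p,s['ft_force'],rot(np.radians(-3.5)).T@(p[:2]-[580.2,-78.6]))
im=ctrl.read_camera('scene');cv2.imwrite('pics/i.png',im)
# stick stop end along channel axis: sample colour at z=40 between jig y -135..-20
J=np.array([580.2,-78.6])
for m,name in((cv2.imread('pics/a_raw.png'),'before'),(im,'now')):
    o=[]
    for y in range(-134,-30,4):
        u=proj('scene',[*(J+rot(np.radians(-3.5))@[0,y]),40]);c=cv2.getRectSubPix(m,(1,1),(float(u[0]),float(u[1])))[0,0];o.append(int(c[2])-int(c[0]))
    print(name,dict(zip(range(-134,-30,4),o)))
```

```text
10.3667 [589.96283225  79.17057823 -11.20772433] [-0.40816792 -0.22932531 -0.08704166] [1.12959222e-01 1.58072311e+02]
before {-134: 4, -130: 3, -126: 3, -122: 3, -118: 3, -114: 3, -110: 2, -106: 4, -102: 4, -98: 1, -94: 3, -90: 4, -86: 4, -82: 14, -78: 48, -74: 62, -70: 59, -66: 61, -62: 59, -58: 59, -54: 60, -50: 62, -46: 59, -42: 59, -38: 58, -34: 61}
now {-134: 4, -130: 5, -126: 4, -122: 3, -118: 3, -114: 3, -110: 5, -106: 27, -102: 60, -98: 63, -94: 63, -90: 64, -86: 63, -82: 64, -78: 65, -74: 64, -70: 63, -66: 63, -62: 63, -58: 62, -54: 63, -50: 67, -46: 63, -42: 65, -38: 61, -34: 62}
```

Request:
move_arm(series=[-0.5,0,0,0,-0.5,0,0,0,-0.5,0,0,0,-0.4,0,0,0,-0.3,0,0,0])

```text
t: 10.83
position: [588.7, 57.3, -11.2]
tool_rot: [[0.06, 0.998, 0.0], [0.998, -0.06, -0.0], [-0.0, 0.0, -1.0]]
ft_force: [-0.4, 1.2, 0.5]
gripper_width: 0.1
grasp_force: 0.4
```

Request:
move_arm(series=[-0.15,0,0,0,-0.15,0,0,0,-0.1,0,0,0,0,0,0,0])

```text
t: 11.17
position: [588.3, 53.6, -11.3]
tool_rot: [[0.06, 0.998, -0.0], [0.998, -0.06, -0.0], [-0.0, -0.0, -1.0]]
ft_force: [0.1, 1.2, 0.5]
gripper_width: -0.3
grasp_force: 0.1
```

Request:
move_arm(series=[-0.1,0,0,0,-0.1,0,0,0,0,0,0,0])

```text
t: 11.42
position: [588.2, 51.7, -11.3]
tool_rot: [[0.06, 0.998, -0.0], [0.998, -0.06, -0.0], [-0.0, -0.0, -1.0]]
ft_force: [0.6, 0.2, 0.2]
gripper_width: 0.0
grasp_force: 0.1
```

Request:
move_arm(series=[-0.1,0,0,0,-0.1,0,0,0,0,0,0,0])

```text
t: 11.67
position: [588.1, 49.5, -11.4]
tool_rot: [[0.06, 0.998, -0.0], [0.998, -0.06, -0.0], [-0.0, -0.0, -1.0]]
ft_force: [0.6, 1.5, -0.3]
gripper_width: 0.2
grasp_force: 0.1
```

Request:
move_arm(series=[-0.1,0,0,0,0,0,0,0])

```text
t: 11.83
position: [588.0, 48.6, -11.4]
tool_rot: [[0.06, 0.998, -0.0], [0.998, -0.06, -0.0], [-0.0, -0.0, -1.0]]
ft_force: [0.1, 0.3, 0.1]
gripper_width: -0.3
grasp_force: 0.0
```

Request:
move_arm(series=[-0.1,0,0,0,0,0,0,0])

```text
t: 12.0
position: [588.0, 47.6, -11.4]
tool_rot: [[0.06, 0.998, -0.0], [0.998, -0.06, -0.0], [-0.0, -0.0, -1.0]]
ft_force: [-0.5, -0.3, 0.8]
gripper_width: -0.4
grasp_force: 0.0
```

```bash
cat > st.py <<'E'
from wf import *
s=ctrl.sense();p=np.array(s['position']);print(s['t'],p,s['ft_force'])
im=ctrl.read_camera('scene');J=np.array([580.2,-78.6]);o=[]
for y in range(-140,-90,2):
    u=proj('scene',[*(J+rot(np.radians(-3.5))@[0,y]),40]);c=cv2.getRectSubPix(im,(1,1),(float(u[0]),float(u[1])))[0,0];o.append(int(c[2])-int(c[0]))
print(dict(zip(range(-140,-90,2),o)))
E
python3 st.py
```

```text
12.0 [587.97899304  47.58050764 -11.35311   ] [-0.54370891 -0.29927237  0.78747307]
{-140: 2, -138: 5, -136: 14, -134: 38, -132: 55, -130: 63, -128: 64, -126: 65, -124: 64, -122: 63, -120: 65, -118: 66, -116: 66, -114: 66, -112: 66, -110: 65, -108: 65, -106: 65, -104: 66, -102: 66, -100: 63, -98: 63, -96: 65, -94: 65, -92: 64}
```

Very near the stop now. I'll continue in 1 mm steps until the force rises.

Request:
move_arm(series=[-0.1,0,0,0,0,0,0,0])

```text
t: 12.22
position: [587.9, 46.8, -11.4]
tool_rot: [[0.06, 0.998, -0.0], [0.998, -0.06, 0.0], [0.0, -0.0, -1.0]]
ft_force: [-0.1, 0.8, -0.5]
gripper_width: 0.1
grasp_force: 0.2
```

Request:
move_arm(series=[-0.1,0,0,0,0,0,0,0])

```text
t: 12.38
position: [587.9, 46.8, -11.2]
tool_rot: [[0.059, 0.998, 0.0], [0.998, -0.059, 0.001], [0.001, 0.0, -1.0]]
ft_force: [-0.4, 2.5, -0.4]
gripper_width: 0.0
grasp_force: 1.3
```

Request:
move_arm(series=[-0.1,0,0,0,0,0,0,0,0,0,0,0])

```text
t: 12.63
position: [587.9, 46.9, -11.1]
tool_rot: [[0.059, 0.998, 0.001], [0.998, -0.059, 0.002], [0.002, 0.0, -1.0]]
ft_force: [0.0, 4.8, -0.9]
gripper_width: -0.1
grasp_force: 2.6
```

The tool has stopped at y=46.8 and the force is rising, so the stick is against the stop. I'll back off straight and lift.

Request:
move_arm(series=[0.1,0,0,0,0.2,0,0,0,1.0,0,0,0,2.0,0,0,0,2.0,0,0,0])

```text
t: 13.05
position: [591.3, 96.6, -11.5]
tool_rot: [[0.063, 0.998, -0.0], [0.998, -0.063, -0.002], [-0.002, -0.0, -1.0]]
ft_force: [0.4, 0.7, 0.1]
gripper_width: 0.4
grasp_force: 0.0
```

Request:
move_arm(series=[1,0,-2,0,0,0,-4,0,0,0,-4,0,0,0,-3,0,0,0,0,0])

```text
t: 13.47
position: [596.0, 109.1, 125.9]
tool_rot: [[0.06, 0.998, 0.011], [0.998, -0.06, 0.0], [0.001, 0.011, -1.0]]
ft_force: [1.5, 1.0, 0.3]
gripper_width: -0.3
grasp_force: 0.0
```

```bash
python3 st.py
python3 - <<'E'
from wf import *
# ring check: change of scene image around pointer/mark between pics/h_scene (after ring set) and now
a=cv2.imread('pics/h_scene.png').astype(int);b=ctrl.read_camera('scene').astype(int)
u=proj('scene',[487,-29,40]).astype(int);print('peg area diff',np.abs(a-b)[u[1]-14:u[1]+14,u[0]-14:u[0]+14].mean())
for n,q in(('offcut',(693,-73,32)),('glue',(447,89,45))):
    u=proj('scene',q).astype(int);r=cv2.imread('pics/a_raw.png').astype(int);print(n,np.abs(r-b)[u[1]-10:u[1]+10,u[0]-10:u[0]+10].mean())
E
```

```text
13.4667 [595.9939031 109.1429058 125.8978719] [1.47353975 0.99094255 0.25158345]
{-140: 5, -138: 6, -136: 15, -134: 35, -132: 55, -130: 63, -128: 63, -126: 64, -124: 63, -122: 62, -120: 63, -118: 61, -116: 61, -114: 62, -112: 62, -110: 66, -108: 65, -106: 63, -104: 61, -102: 65, -100: 64, -98: 62, -96: 63, -94: 65, -92: 63}
peg area diff 10.289965986394558
offcut 4.553333333333334
glue 4.309166666666667
```

Run:
```python
from h import *
a=cv2.imread('pics/h_scene.png');b=ctrl.read_camera('scene');c=cv2.imread('pics/i.png')
u=proj('scene',[487,-29,45]).astype(int)
for m in(a,c,b):
    g=m[u[1]-14:u[1]+14,u[0]-14:u[0]+14].max(2);ys,xs=np.where(g<50);print(len(xs),xs.mean(),ys.mean(),np.median(g))
```

```text
35 13.228571428571428 13.885714285714286 105.0
38 13.342105263157896 14.105263157894736 105.0
33 13.151515151515152 14.121212121212121 109.0
```

The peg hasn't moved; the image difference was only lighting. Handing in.

```bash
python3 -c "
from plant import ctrl
print(ctrl.close_job())"
```

```text
the job is handed in; nothing more can be done
None
```

The job is handed in: the pointer was set at the long mark, then the stick was pushed against the end stop, and the arm is clear of everything; the hand-in returned no verdict.

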